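Heft the caddies and put the full one up as the reserve

TASK

One of the three steel caddies still holds its whole block of baking chocolate, the other two only an end piece; they look the same and the lids stay on, so find the full one by its weight. Put the full one away as the reserve: stand it in the empty middle lane of the oak stand and slide it in under the shelf until it is right up against the back stop. The other two stay out upright on the worktop, and everything else stays where it is.

Things in the scene. Friction and masses are not known exactly. Their poses are not given: they have to be found in the camera images.
- caddy_a: One of three closed steel caddies that look alike: square, 66 x 66 mm, 72 mm tall over the lid; on top a dark wooden bar handle 12 mm thick (x), 48 mm long (y), 75 to 93 mm above the foot. Origin: centre of its underside, z up. It weighs 0.6 to 0.8 kg with a whole block in it, 0.2 to 0.3 kg with an end piece; which is which is not known.
- caddy_b: One of three closed steel caddies that look alike: square, 66 x 66 mm, 72 mm tall over the lid; on top a dark wooden bar handle 12 mm thick (x), 48 mm long (y), 75 to 93 mm above the foot. Origin: centre of its underside, z up. It weighs 0.6 to 0.8 kg with a whole block in it, 0.2 to 0.3 kg with an end piece; which is which is not known.
- caddy_c: One of three closed steel caddies that look alike: square, 66 x 66 mm, 72 mm tall over the lid; on top a dark wooden bar handle 12 mm thick (x), 48 mm long (y), 75 to 93 mm above the foot. Origin: centre of its underside, z up. It weighs 0.6 to 0.8 kg with a whole block in it, 0.2 to 0.3 kg with an end piece; which is which is not known.
- caddy_stand: Fixed oak stand, 268 mm wide, 126 mm high: three lanes under one shelf, the side ones full. Origin at worktop level in the middle of the middle lane, under the shelf's front edge; x runs into the lane, y to its left, z up. Lane: floor at z = 10 mm, 72 mm clear between walls. Shelf: x = 0 to 170 mm, underside at z = 112 mm, so a caddy passes under it but a hand on the handle does not.
- apron (a point): Middle of the apron, the lane's open floor in front of the shelf, on its surface (10 mm above the worktop), 57 mm in front of the shelf's edge; axes as the stand. The apron is 118 mm long (x), 112 mm wide; low steel guides (10 mm high) along it stand 74 mm apart by the shelf, flaring to about 90 mm at its front end.
- lane_stop: Back stop in the middle lane: fixed upright steel plate, 60 mm wide, set 41 to 61 mm behind the shelf's front edge, different each day; its brass thumbscrew shows on the shelf 14 mm behind it. Origin on its front face, mid-lane, at the lane's floor; axes as the stand. A caddy against it has its origin at x = -33 mm and stands 5 to 25 mm proud of the shelf.
- tin: Bystander: printed food tin, 75 mm across, 58 mm tall; origin at the centre of its underside.
- cup: Bystander: white espresso cup, 64 mm across, 54 mm tall; origin at the centre of its underside.
- jigger: Bystander: small steel jigger, 34 mm across, 67 mm tall; origin at the centre of its underside.
- timer: Bystander: wind-up kitchen timer, 65 mm across, 54 mm tall; origin at the centre of its underside.
- tape: Bystander: roll of brown packing tape lying flat, 96 mm across, 48 mm tall; origin at the centre of its underside.
Things that resemble listed ones, but are neither listed nor needed, are in the scene too. What is shaped like the caddy_a but blue or turquoise is not meant.

How it is judged:
By the outcome, as a careful person would: the job done as asked, in the order asked, and still so for the second after the job is handed in, with the robot touching nothing.
It also fails if it takes over 72 s, if anything falls off the work surface, if the arm or the gripper's body presses on something with over 40 N, if the wrist force passes 120 N, or if a joint passes its speed limit or range.

ROBOT

A 6-joint arm with a two-finger parallel gripper is mounted at the origin on a cart in front of the work surface, level with it; the furniture and walls round the work are solid. World frame = base frame: x ahead of the robot, y to its left, z up, the work surface at z = 0. Lengths are in m, angles in rad, forces in N, time in s.
With the tool pointing down it reaches from about 0.3 to 0.85 m from the base axis. Payload 4.2 kg.
Tool frame: the origin (TCP) lies on the centre line of the jaws, within the pads' length; the fingertips stand 8 mm ahead of it and the grasp point (between the pads) lies 11 mm behind it (nose_length is the distance from the TCP to the fingertips, in m); z points along the fingers, y is the line along which they close (so a half turn about z gives the same grasp; the last joint's range is limited). The gripper opens to 91 mm and grips with 3 to 60 N. Pads are 32 mm wide; open, the fingers measure 118 mm over their backs; the gripper's body (76 mm by 178 mm) begins 60 mm behind the grasp point.
Start: joints at [-1.335, 0.32, 1.565, -0, 1.257, -0.02], TCP at [0.145, -0.556, 0.222] pointing down, gripper open.
Joint ranges: [-3.11, 3.11], [-0.84, 2.01], [0.21, 2.61], [-1.34, 4.49], [0.05, 2.63], [-2.56, 2.56]. Speed limits (rad/s): [2.57, 2.57, 3.14, 3.14, 3.14, 3.14].

INTERFACE

Orientations are given as a unit quaternion [w, x, y, z].
In Python, from bench import * gives the robot as it stands.
- The arm moves only by the tool arm_command, never from a script. Its arguments are lists of equal length, an entry for each row: "claw": the finger opening in cm, from 0 to 9.12; "travel": the shift along the world's x, y, z in cm, a list of three; "yaw": the turn about the world's z in rad. A call has 1 to 5 rows; each row shifts and turns the commanded pose from where the row before left it; what a row does not reach is not made up. A row lasts 1/10 s, in which the tool goes at most 50 mm and 8.59 degrees, less where a joint would pass 70% of its speed; a pose out of reach is approached as far as the arm can. A call with a gripper value outside its range is refused whole. The fingers move at their own pace and stop on an object; "newtons" is the grip in N (left out, the last holds). Time passes only in rows, so rows that do not move let the fingers close. It gives the time, the measured TCP pose, the force, the opening and the grip force at its end, in the units of the state.
- sense(): the state, without advancing time (a new reading comes with each control period).
- get_image(name): name is "scene" or "top"; returns the picture (420x560x3 uint8, red, green, blue); there is no depth.
- camera_params(name): a dict with "vfov" (degrees; the focal length in pixels is half the picture's height over the tangent of half this angle, whatever the lens; pixels are square), "cx", "cy" (the principal point, pixels), "rvec" (rotation vector, rad) and "tvec" (3), from world to camera coordinates, as OpenCV has them. Camera axes: x right, y down, z forward; pixel columns grow to the right and rows downward; lengths in m; the calibration is good to about 2 mm. A picture is of the moment at which its call begins. camera_params takes no time and is no camera call.
- job_done(): hands the job in; it is judged then, once.
The state is a dict: "t": time; "q": joint angles; "qd": joint speeds; "joint_efforts": joint torques, N m; "ee_pos": TCP position; "tcp_rot": TCP orientation; "ft_force": force on the tool from outside, world axes, zero at the start; "ft_torque": the same for the moment, N m; "gripper_width": opening from 0.0 (shut) to 1.0 (fully open); "grasp_force": force on a finger pad.
Only numpy, scipy, OpenCV 4.12 (cv2) and the standard library are available. Lean on these libraries where they do the work, as an engineer would, in place of code of your own. Each camera call takes 0.05 s, during which the arm holds its last target. There are 200 camera calls.

## Working session

There is one attempt and no reset: what is moved stays moved. The work goes in short steps, Python scripts to look and compute and a tool call to move; the robot and the scene stay as the last step left them, time stands still between calls to the robot, and variables do not carry over. Pictures are saved under pics/ and viewed, at most 10 in all, crops included, and the job is handed in when it is done.

Besides the shell and the picture viewer there is one more tool, called after "Request:" as a command line: name --pt "numbers of a row" for each row, then --argument value for the rest. arm_command: Moves the arm, as the interface text tells. Its arguments: {"type":"object","properties":{"claw":{"type":"array"},"travel":{"type":"array"},"yaw":{"type":"array"},"newtons":{"type":"number"}},"required":["claw","travel","yaw"]}

```bash
mkdir -p pics; python3 - <<'E'
from bench import *
import cv2
for n in("scene","top"):
    cv2.imwrite(f"pics/{n}0.png",get_image(n)[:,:,::-1]); print(camera_params(n))
s=sense();print(s)
E
```

```text
{'vfov': 50.10640137359822, 'cx': 278.4181950742858, 'cy': 218.6029029429249, 'rvec': array([ 1.20768119, -2.08520571,  1.11914677]), 'tvec': array([0.26753036, 0.3000383 , 1.01643417])}
{'vfov': 50.04658403044027, 'cx': 283.19435286395003, 'cy': 213.2180891815015, 'rvec': array([ 2.16648188, -2.15977308,  0.13999931]), 'tvec': array([0.01124354, 0.53612282, 1.50583653])}
{'t': 0.1, 'q': array([-1.33502818e+00,  3.20249793e-01,  1.56555347e+00, -1.35960770e-05,
        1.25742418e+00, -1.99798828e-02]), 'qd': array([ 0.00185819, -0.00088506, -0.00183942,  0.00080089, -0.00303173,
       -0.00116472]), 'joint_efforts': array([ 8.89881940e-04, -4.13332593e+01, -2.32508558e+01,  7.30008865e-02,
        4.21965925e-02, -4.46202580e-05]), 'ee_pos': array([ 0.14536087, -0.55586177,  0.2211932 ]), 'tcp_rot': array([-8.11946584e-04,  9.91834653e-01,  1.27527849e-01, -9.44488722e-05]), 'ft_force': array([-0.13924766,  0.35611074, -0.38054457]), 'ft_torque': array([ 0.02573574,  0.02154334, -0.01257729]), 'grasp_force': 0.0, 'gripper_width': 0.9998302254820669}
```

View pics/top0.png

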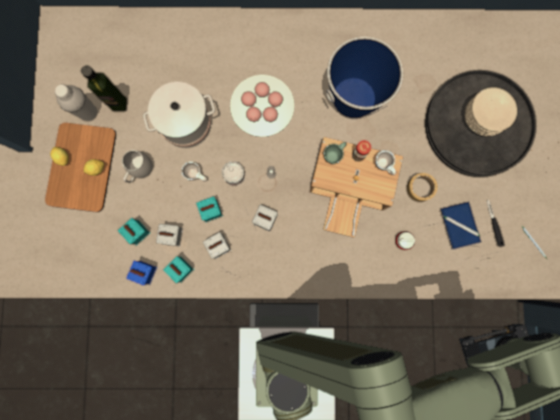

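View pics/scene0.png

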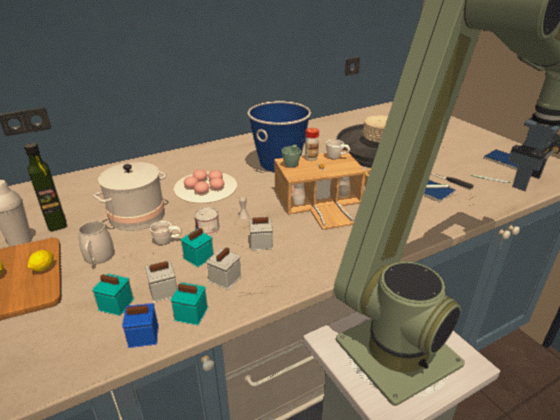

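```bash
cat > h.py <<'E'
from bench import *
import cv2, numpy as np
def cam(n):
    p=camera_params(n); f=210/np.tan(np.radians(p['vfov']/2))
    K=np.array([[f,0,p['cx']],[0,f,p['cy']],[0,0,1.]]); R=cv2.Rodrigues(p['rvec'])[0]
    return K,R,p['tvec'],p['rvec']
def back(n,uv,z):
    K,R,t,_=cam(n); d=R.T@np.linalg.solve(K,[uv[0],uv[1],1.]); c=-R.T@t
    return c+d*(z-c[2])/d[2]
def proj(n,P):
    K,R,t,r=cam(n); return cv2.projectPoints(np.float64(P).reshape(-1,1,3),r,t,K,None)[0][:,0]
def crop(n,out,x,y,w,h,s):
    im=get_image(n)[y:y+h,x:x+w,::-1]
    cv2.imwrite(out,cv2.resize(im,None,fx=s,fy=s,interpolation=cv2.INTER_CUBIC))
E
python3 - <<'E'
from h import *
crop("top","pics/a.png",145,195,145,65,5.5)
crop("top","pics/b.png",300,130,110,110,5.4)
crop("scene","pics/c.png",140,205,140,100,5.5)
for uv in[(168,230),(217,242),(265,215)]: print(back("top",uv,.093))
E
```

```text
[0.47223108 0.38896445 0.093     ]
[0.4336052  0.22857053 0.093     ]
[0.52262146 0.07309277 0.093     ]
```

View pics/a.png

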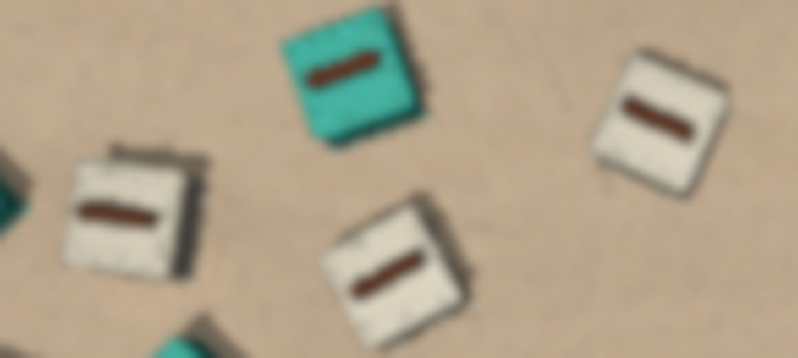

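View pics/b.png

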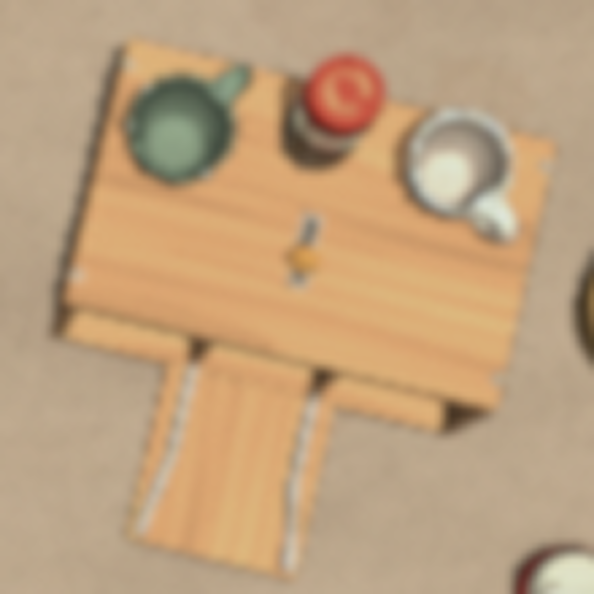

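```bash
python3 - <<'E'
from h import *
from scipy.optimize import least_squares
im=get_image("top").astype(float)
r,g,b=im[...,0],im[...,1],im[...,2]
for (u,v) in[(166,234),(216,244),(265,216)]:
    y0,x0=v-11,u-11
    sub=im[y0:y0+20,x0:x0+24]
    w=np.clip((sub[...,0]-sub[...,2])-35,0,None)*(sub.sum(2)<330)
    n,l,st,c=cv2.connectedComponentsWithStats((w>0).astype(np.uint8),connectivity=8)
    k=1+np.argmin([np.hypot(*(c[i]-[11,9]))-st[i,4]*.2 for i in range(1,n)])
    ys,xs=np.where(l==k); p=np.array([back("top",(x+x0,y+y0),.09)[:2] for x,y in zip(xs,ys)])
    ww=w[ys,xs]; m=np.average(p,axis=0,weights=ww); C=np.cov(p.T,aweights=ww)
    e,V=np.linalg.eigh(C); print("handle",xs.mean()+x0,ys.mean()+y0,len(xs),m.round(4),"long axis ang",np.arctan2(V[1,1],V[0,1])%np.pi, np.sqrt(e*12).round(4))
pts=np.array([(125,45),(553,145),(497,408),(65,303),(132,537),(290,576)])
uv=(pts+.5)/5.4-.5+[300,130]
M=np.array([[.17,.134,.126],[.17,-.134,.126],[0,-.134,.126],[0,.134,.126],[-.118,.056,.01],[-.118,-.056,.01]])
def T(s,P):
    c,n=np.cos(s[2]),np.sin(s[2]); P=np.atleast_2d(P)
    return np.c_[s[0]+c*P[:,0]-n*P[:,1],s[1]+n*P[:,0]+c*P[:,1],P[:,2]]
f=lambda s:(proj("top",T(s,M))-uv).ravel()
s=least_squares(f,[.55,-.2,-.2],loss='soft_l1').x
print("stand",s,f(s).reshape(-1,2).round(1).tolist())
t=back("top",(np.array([303,260])+.5)/5.4-.5+[300,130],.132)
d=t[:2]-s[:2];print("screw x,y",d@[np.cos(s[2]),np.sin(s[2])],d@[-np.sin(s[2]),np.cos(s[2])])
for x in(-.057,-.03):print(x,T(s,[x,0,.01]))
E
```

```text
handle 165.6 233.8 25 [0.4605 0.3985] long axis ang 1.452924467244808 [0.0051 0.0376]
handle 214.36 244.8 25 [0.4247 0.2371] long axis ang 2.0904272296403112 [0.0051 0.0377]
handle 264.12 216.32 25 [0.5193 0.077 ] long axis ang 1.1487674030394637 [0.0052 0.0376]
stand [ 0.58306095 -0.20592908 -0.23712448] [[0.1, -1.8], [0.6, -1.1], [0.1, 0.2], [-0.7, 0.1], [-1.4, 0.8], [0.9, 1.3]]
screw x,y 0.05903988708451287 -0.0004950645066224887
-0.057 [[ 0.52765596 -0.1925393   0.01      ]]
-0.03 [[ 0.55390043 -0.19888183  0.01      ]]
```

Request:
arm_command --claw '[5, 5, 5, 5, 5]' --pt "2.5 4.2 0" --pt "2.5 4.2 0" --pt "2.5 4.2 0" --pt "2.5 4.2 0" --pt "2.5 4.2 0" --yaw '[0.06, 0.06, 0.06, 0.06, 0.06]' --newtons 30

```text
t: 0.8
ee_pos: [0.2711, -0.3446, 0.2221]
tcp_rot: [0.0, 0.961, 0.275, 0.0]
ft_force: [1.5, -0.1, 0.3]
gripper_width: 0.591
grasp_force: 0.0
```

Request:
arm_command --claw '[5, 5, 5, 5, 5]' --pt "2.5 4.2 0" --pt "2.5 4.2 0" --pt "2.5 4.2 0" --pt "2.5 4.2 0" --pt "2.5 4.2 0" --yaw '[0.06, 0.06, 0.06, 0.06, 0.06]'

```text
t: 1.3
ee_pos: [0.3961, -0.1345, 0.2223]
tcp_rot: [0.0, 0.909, 0.416, 0.0]
ft_force: [1.1, 0.0, 0.8]
gripper_width: 0.551
grasp_force: 0.0
```

Request:
arm_command --claw '[5, 5, 5, 5, 5]' --pt "2.5 4.2 0" --pt "2.5 4.2 0" --pt "2.5 4.2 0" --pt "2.5 4.2 0" --pt "2.5 4.2 0" --yaw '[0.06, 0.06, 0.06, 0.06, 0.06]'

```text
t: 1.8
ee_pos: [0.5212, 0.0757, 0.2221]
tcp_rot: [0.0, 0.837, 0.548, 0.0]
ft_force: [0.5, -1.3, 0.3]
gripper_width: 0.551
grasp_force: 0.0
```

Request:
arm_command --claw '[5, 5, 5, 5, 5]' --pt "-0.2 0.1 -4.5" --pt "0 0 -4.5" --pt "0 0 -3" --pt "0 0 -1.6" --pt "0 0 0" --yaw '[-0.01, 0, 0, 0, 0]'

```text
t: 2.3
ee_pos: [0.5166, 0.0746, 0.0835]
tcp_rot: [-0.001, 0.84, 0.542, -0.003]
ft_force: [-0.9, -0.0, 0.0]
gripper_width: 0.547
grasp_force: 0.0
```

Request:
arm_command --claw '[0, 0, 0, 0, 0]' --pt "0 0 0" --pt "0 0 0" --pt "0 0 0" --pt "0 0 0" --pt "0 0 0" --yaw '[0, 0, 0, 0, 0]' --newtons 30

```text
t: 2.8
ee_pos: [0.5188, 0.0747, 0.0866]
tcp_rot: [0.0, 0.84, 0.542, 0.001]
ft_force: [0.5, 0.9, -0.4]
gripper_width: 0.138
grasp_force: 0.0
```

```bash
python3 -c "
from h import *
s=sense();print(s['ft_force'],s['gripper_width']*9.12,s['grasp_force'],s['ee_pos'],s['joint_efforts'])
crop('top','pics/d.png',200,160,140,100,5.5)"
```

```text
[ 0.50694396  0.87394521 -0.37444848] 1.2597554152125197 0.0 [0.51875968 0.07469463 0.08657834] [-3.14949313e-03 -3.92518866e+01 -1.86882573e+01  6.63224934e-02
 -1.67493423e-02  3.72812920e-04]
```

Request:
arm_command --claw '[0, 0, 0, 0, 0]' --pt "0 0 0" --pt "0 0 0" --pt "0 0 0" --pt "0 0 0.5" --pt "0 0 1" --yaw '[0, 0, 0, 0, 0]'

```text
t: 3.35
ee_pos: [0.5172, 0.0746, 0.1001]
tcp_rot: [-0.001, 0.84, 0.542, -0.002]
ft_force: [-0.0, 0.3, -2.4]
gripper_width: 0.126
grasp_force: 30.0
```

Request:
arm_command --claw '[0, 0, 0, 0]' --pt "0 0 0.5" --pt "0 0 0" --pt "0 0 0" --pt "0 0 0" --yaw '[0, 0, 0, 0]'

```text
t: 3.75
ee_pos: [0.5182, 0.0747, 0.1057]
tcp_rot: [-0.0, 0.84, 0.542, -0.0]
ft_force: [0.2, 0.1, -2.6]
gripper_width: 0.129
grasp_force: 30.0
```

Request:
arm_command --claw '[0, 0, 0, 0, 5]' --pt "0 0 -1" --pt "0 0 -0.7" --pt "0 0 -0.2" --pt "0 0 0" --pt "0 0 0" --yaw '[0, 0, 0, 0, 0]'

```text
t: 4.25
ee_pos: [0.5186, 0.0747, 0.0867]
tcp_rot: [0.0, 0.84, 0.542, 0.0]
ft_force: [0.3, 0.2, -0.2]
gripper_width: 0.186
grasp_force: 0.0
```

Request:
arm_command --claw '[5, 5, 5, 5, 5]' --pt "0 0 0" --pt "0 0 0" --pt "0 0 0" --pt "0 0 2.5" --pt "0 0 4.5" --yaw '[0, 0, 0, 0, 0]'

```text
t: 4.75
ee_pos: [0.5162, 0.0744, 0.155]
tcp_rot: [-0.002, 0.84, 0.542, -0.003]
ft_force: [0.5, 0.5, 0.0]
gripper_width: 0.548
grasp_force: 0.0
```

Request:
arm_command --claw '[5, 5, 5, 5, 5]' --pt "-1.9 3.2 0" --pt "-1.9 3.2 0" --pt "-1.9 3.2 0" --pt "-1.9 3.2 0" --pt "-1.9 3.2 0" --yaw '[0.14, 0.14, 0.14, 0.14, 0.14]'

```text
t: 5.25
ee_pos: [0.4227, 0.2358, 0.1572]
tcp_rot: [0.0, 0.601, 0.799, 0.0]
ft_force: [0.0, 0.1, 0.7]
gripper_width: 0.548
grasp_force: 0.0
```

Request:
arm_command --claw '[5, 5, 5]' --pt "0 0 0" --pt "0 0 0" --pt "0 0 0" --yaw '[0.12, 0.12, 0]'

```text
t: 5.55
ee_pos: [0.4233, 0.235, 0.1571]
tcp_rot: [0.0, 0.503, 0.864, 0.0]
ft_force: [-0.7, -0.0, 0.1]
gripper_width: 0.548
grasp_force: 0.0
```

```bash
python3 -c "
from h import *
s=sense();r=s['tcp_rot'];print(s['ft_force'],s['gripper_width']*9.12,s['ee_pos'],2*np.arctan2(r[2],r[1])-np.pi/2,s['q'])"
```

```text
[-0.67309543 -0.00084263  0.11828816] 4.999308562990972 [0.42327113 0.23503544 0.15705949] 0.5156714664791937 [ 4.83164970e-01  2.32146571e-01  1.86563658e+00 -5.07790179e-05
  1.04347784e+00 -3.24809504e-02]
```

Request:
arm_command --claw '[5, 5, 5, 0, 0]' --pt "0.1 0.1 -3.5" --pt "0 0 -2.6" --pt "0 0 -0.9" --pt "0 0 0" --pt "0 0 0" --yaw '[0, 0, 0, 0, 0]'

```text
t: 6.05
ee_pos: [0.4253, 0.236, 0.0878]
tcp_rot: [0.0, 0.504, 0.864, 0.001]
ft_force: [-0.1, -0.1, 0.0]
gripper_width: 0.405
grasp_force: 0.0
```

Request:
arm_command --claw '[0, 0, 0, 0, 0]' --pt "0 0 0" --pt "0 0 0" --pt "0 0 0" --pt "0 0 0" --pt "0 0 0" --yaw '[0, 0, 0, 0, 0]'

```text
t: 6.55
ee_pos: [0.425, 0.236, 0.0876]
tcp_rot: [0.0, 0.504, 0.864, 0.001]
ft_force: [0.4, 0.5, 3.3]
gripper_width: 0.126
grasp_force: 30.0
```

Request:
arm_command --claw '[0, 0, 0, 0, 0]' --pt "0 0 0.5" --pt "0 0 1" --pt "0 0 0.5" --pt "0 0 0" --pt "0 0 0" --yaw '[0, 0, 0, 0, 0]'

```text
t: 7.05
ee_pos: [0.4244, 0.2357, 0.1071]
tcp_rot: [0.0, 0.504, 0.864, 0.0]
ft_force: [-1.2, -0.1, -2.9]
gripper_width: 0.131
grasp_force: 30.0
```

Request:
arm_command --claw '[0, 0]' --pt "0 0 0" --pt "0 0 0" --yaw '[0, 0]'

```text
t: 7.25
ee_pos: [0.4242, 0.2356, 0.1067]
tcp_rot: [-0.0, 0.504, 0.864, -0.0]
ft_force: [0.7, 0.4, -2.5]
gripper_width: 0.13
grasp_force: 30.0
```

Request:
arm_command --claw '[0, 0, 0, 0, 5]' --pt "0 0 -1" --pt "0 0 -0.7" --pt "0 0 -0.2" --pt "0 0 0" --pt "0 0 0" --yaw '[0, 0, 0, 0, 0]'

```text
t: 7.75
ee_pos: [0.4246, 0.2358, 0.0878]
tcp_rot: [0.0, 0.504, 0.864, 0.0]
ft_force: [0.1, -0.2, -0.3]
gripper_width: 0.185
grasp_force: 0.0
```

Request:
arm_command --claw '[5, 5, 5, 5, 5]' --pt "0 0 0" --pt "0 0 0" --pt "0 0 0" --pt "0 0 2.5" --pt "0 0 4.5" --yaw '[0, 0, 0, 0, 0]'

```text
t: 8.25
ee_pos: [0.4225, 0.2346, 0.1562]
tcp_rot: [-0.002, 0.504, 0.864, -0.003]
ft_force: [0.2, 0.9, -0.2]
gripper_width: 0.547
grasp_force: 0.0
```

Request:
arm_command --claw '[5, 5, 5, 5, 5]' --pt "0.7 3.2 0" --pt "0.7 3.3 0" --pt "0.8 3.3 0" --pt "0.7 3.3 0" --pt "0.7 3.2 0" --yaw '[-0.12, -0.13, -0.13, -0.13, -0.12]'

```text
t: 8.75
ee_pos: [0.4607, 0.4001, 0.158]
tcp_rot: [0.0, 0.748, 0.663, 0.0]
ft_force: [0.7, -0.5, -0.5]
gripper_width: 0.546
grasp_force: 0.0
```

Request:
arm_command --claw '[5, 5]' --pt "0 0 0" --pt "0 0 0" --yaw '[0, 0]'

```text
t: 8.95
ee_pos: [0.4602, 0.3988, 0.1574]
tcp_rot: [0.0, 0.746, 0.666, -0.001]
ft_force: [-0.6, -0.0, 0.1]
gripper_width: 0.549
grasp_force: 0.0
```

```bash
python3 -c "
from h import *
s=sense();r=s['tcp_rot'];print(s['ft_force'],s['gripper_width']*9.12,s['ee_pos'],2*np.arctan2(r[2],r[1])-np.pi/2,s['q'])"
```

```text
[-0.56353465 -0.02341892  0.05953341] 5.006242934182455 [0.46018304 0.39881186 0.15740625] -0.11294269423937786 [ 6.95400228e-01  4.18195424e-01  1.58067964e+00 -4.33421162e-04
  1.14395304e+00  8.08522603e-01]
```

Request:
arm_command --claw '[5, 5, 5, 0, 0]' --pt "0 0 -3.5" --pt "0 0 -2.7" --pt "0 0 -0.9" --pt "0 0 0" --pt "0 0 0" --yaw '[0, 0, 0, 0, 0]' --newtons 45

```text
t: 9.45
ee_pos: [0.4612, 0.3987, 0.0882]
tcp_rot: [0.0, 0.747, 0.665, 0.001]
ft_force: [0.7, 0.8, 0.8]
gripper_width: 0.402
grasp_force: 0.0
```

Request:
arm_command --claw '[0, 0, 0, 0, 0]' --pt "0 0 0" --pt "0 0 0" --pt "0 0 0" --pt "0 0 0" --pt "0 0 0" --yaw '[0, 0, 0, 0, 0]'

```text
t: 9.95
ee_pos: [0.4608, 0.399, 0.0878]
tcp_rot: [0.0, 0.747, 0.665, 0.001]
ft_force: [-0.4, -0.1, 5.0]
gripper_width: 0.127
grasp_force: 45.0
```

Request:
arm_command --claw '[0, 0, 0, 0, 0]' --pt "0 0 0.5" --pt "0 0 1" --pt "0 0 0.5" --pt "0 0 0" --pt "0 0 0" --yaw '[0, 0, 0, 0, 0]'

```text
t: 10.45
ee_pos: [0.4603, 0.3986, 0.1068]
tcp_rot: [0.0, 0.747, 0.665, -0.0]
ft_force: [0.0, 0.3, -6.7]
gripper_width: 0.127
grasp_force: 45.0
```

Request:
arm_command --claw '[0, 0]' --pt "0 0 0" --pt "0 0 0" --yaw '[0, 0]'

```text
t: 10.65
ee_pos: [0.4603, 0.3985, 0.1065]
tcp_rot: [0.0, 0.747, 0.665, -0.0]
ft_force: [-0.2, 0.4, -5.9]
gripper_width: 0.128
grasp_force: 45.0
```

Request:
arm_command --claw '[0, 0, 0, 0, 0]' --pt "0 0 2.5" --pt "0 0 3.5" --pt "0 0 3.5" --pt "0 0 1.5" --pt "0 -2 0" --yaw '[0, 0, 0, 0, -0.06]'

```text
t: 11.15
ee_pos: [0.462, 0.3818, 0.2202]
tcp_rot: [-0.001, 0.766, 0.643, 0.005]
ft_force: [0.8, -0.1, -7.2]
gripper_width: 0.13
grasp_force: 45.0
```

Request:
arm_command --claw '[0, 0, 0, 0, 0]' --pt "0.5 -4 0" --pt "0.5 -4 0" --pt "0.5 -4 0" --pt "0.5 -4 0" --pt "0.5 -4 0" --yaw '[-0.12, -0.12, -0.12, -0.12, -0.12]'

```text
t: 11.65
ee_pos: [0.4852, 0.1771, 0.2169]
tcp_rot: [0.0, 0.923, 0.385, -0.0]
ft_force: [1.1, -0.2, -7.0]
gripper_width: 0.125
grasp_force: 45.0
```

Request:
arm_command --claw '[0, 0, 0, 0, 0]' --pt "0.5 -4 0" --pt "0.5 -4 0" --pt "0.5 -4 0" --pt "0.5 -4 0" --pt "0.5 -4 0" --yaw '[-0.12, -0.12, -0.12, -0.12, -0.12]'

```text
t: 12.15
ee_pos: [0.5102, -0.0229, 0.217]
tcp_rot: [0.0, 0.995, 0.095, 0.0]
ft_force: [0.1, 0.2, -6.4]
gripper_width: 0.129
grasp_force: 45.0
```

Request:
arm_command --claw '[0, 0, 0, 0, 0]' --pt "0.5 -4 0" --pt "0.5 -4 0" --pt "0.5 -4 0" --pt "0.2 -3 0" --pt "0 -2 0" --yaw '[-0.12, -0.12, -0.1, -0.1, 0]'

```text
t: 12.65
ee_pos: [0.5274, -0.1938, 0.2166]
tcp_rot: [0.0, 0.992, -0.124, -0.0]
ft_force: [0.2, 1.0, -5.9]
gripper_width: 0.131
grasp_force: 45.0
```

Request:
arm_command --claw '[0, 0, 0]' --pt "0 0 0" --pt "0 0 0" --pt "0 0 0" --yaw '[0, 0, 0]'

```text
t: 12.95
ee_pos: [0.5273, -0.1904, 0.2168]
tcp_rot: [-0.0, 0.993, -0.122, -0.0]
ft_force: [0.2, 0.1, -6.2]
gripper_width: 0.129
grasp_force: 45.0
```

```bash
python3 -c "
from h import *
s=sense();r=s['tcp_rot'];print(s['ft_force'],s['gripper_width']*9.12,s['ee_pos'],2*np.arctan2(r[2],r[1])-np.pi/2,s['q'])
crop('scene','pics/e.png',240,130,160,120,5)"
```

```text
[ 0.20168859  0.11396093 -6.20397181] 1.1763845011866678 [ 0.52725206 -0.190426    0.21680271] -1.8144209471033645 [-3.67395641e-01  3.00672148e-01  1.60561707e+00  5.28309073e-04
  1.23609339e+00  1.44685157e+00]
```

View pics/e.png

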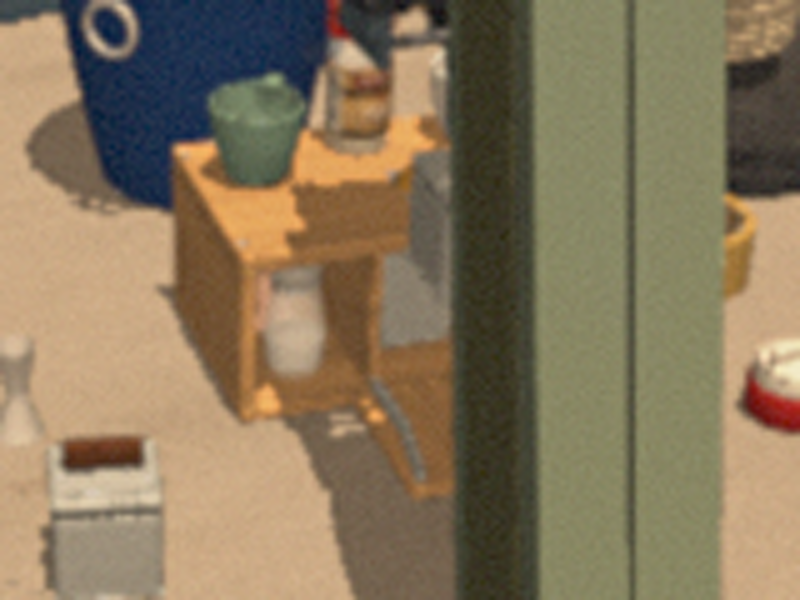

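```bash
python3 - <<'E'
from h import *
s=[.58306,-.20593,-.23712];c,n=np.cos(s[2]),np.sin(s[2])
for p in[(195,355),(315,400),(143,528),(290,570),(165,480),(298,510)]:
    d=(back("top",(np.array(p)+.5)/5.4-.5+[300,130],.02)-[s[0],s[1],0])[:2]
    print(p,(d@[c,n]).round(4),(d@[-n,c]).round(4))
for x in(-.07,-.03): print(s[0]+c*x,s[1]+n*x)
E
```

```text
(195, 355) 0.0085 0.0399
(315, 400) -0.0016 -0.0413
(143, 528) -0.108 0.0472
(290, 570) -0.1119 -0.0497
(165, 480) -0.0748 0.0405
(298, 510) -0.0733 -0.0462
0.5150187029602206 -0.18948670662110245
0.5538994441258088 -0.19888287426618678
```

Request:
arm_command --claw '[0, 0, 0, 0, 0]' --pt "-0.8 -0.1 -3" --pt "0 0 -4" --pt "0 0 -3" --pt "0 0 -1.2" --pt "0 0 0" --yaw '[0.007, 0, 0, 0, 0]'

```text
t: 13.5
ee_pos: [0.5187, -0.1913, 0.1037]
tcp_rot: [-0.0, 0.993, -0.118, -0.002]
ft_force: [-0.3, 0.2, -5.8]
gripper_width: 0.126
grasp_force: 45.0
```

Request:
arm_command --claw '[0, 0, 0, 0, 0]' --pt "0 0 -0.2" --pt "0 0 -0.2" --pt "0 0 -0.2" --pt "0 0 0" --pt "0 0 0" --yaw '[0, 0, 0, 0, 0]'

```text
t: 14.0
ee_pos: [0.5197, -0.1924, 0.0994]
tcp_rot: [0.0, 0.993, -0.118, 0.0]
ft_force: [0.4, -0.4, -6.3]
gripper_width: 0.127
grasp_force: 45.0
```

Not touching yet; lower on.

Request:
arm_command --claw '[0, 0, 0, 0]' --pt "0 0 -0.1" --pt "0 0 -0.1" --pt "0 0 0" --pt "0 0 0" --yaw '[0, 0, 0, 0]'

```text
t: 14.4
ee_pos: [0.5197, -0.1924, 0.0978]
tcp_rot: [0.0, 0.993, -0.118, 0.0]
ft_force: [-2.0, 1.2, 2.6]
gripper_width: 0.13
grasp_force: 45.0
```

Request:
arm_command --claw '[0, 0, 0, 0, 0]' --pt "0 0 0.1" --pt "0.7 -0.17 0" --pt "0.7 -0.17 0" --pt "0.7 -0.17 0" --pt "0 0 0" --yaw '[0, 0, 0, 0, 0]'

```text
t: 14.9
ee_pos: [0.5427, -0.1981, 0.0979]
tcp_rot: [0.0, 0.993, -0.118, 0.002]
ft_force: [0.9, -1.0, -4.3]
gripper_width: 0.129
grasp_force: 45.0
```

Request:
arm_command --claw '[0, 0, 0, 0, 0]' --pt "0.4 -0.1 0" --pt "0.4 -0.1 0" --pt "0.3 -0.07 0" --pt "0 0 0" --pt "0 0 0" --yaw '[0, 0, 0, 0, 0]'

```text
t: 15.4
ee_pos: [0.5521, -0.2002, 0.0979]
tcp_rot: [0.0, 0.993, -0.118, 0.001]
ft_force: [1.6, -0.8, -4.1]
gripper_width: 0.13
grasp_force: 45.0
```

Request:
arm_command --claw '[0, 0, 0, 0, 0]' --pt "0.3 -0.05 0" --pt "0.3 -0.05 0" --pt "0.3 -0.04 0" --pt "0 0 0" --pt "0 0 0" --yaw '[0, 0, 0, 0, 0]'

```text
t: 15.9
ee_pos: [0.5609, -0.2016, 0.0979]
tcp_rot: [0.0, 0.993, -0.118, 0.0]
ft_force: [1.3, -0.6, -5.2]
gripper_width: 0.126
grasp_force: 45.0
```

Request:
arm_command --claw '[0, 0, 4, 4, 4]' --pt "0 0 -0.1" --pt "0 0 0" --pt "0 0 0" --pt "0 0 0" --pt "0 0 0" --yaw '[0, 0, 0, 0, 0]'

```text
t: 16.4
ee_pos: [0.5606, -0.2016, 0.0971]
tcp_rot: [0.0, 0.993, -0.118, 0.0]
ft_force: [0.4, -0.4, 0.1]
gripper_width: 0.362
grasp_force: 0.0
```

Request:
arm_command --claw '[4, 4, 4, 4, 4]' --pt "0 0 1" --pt "0 0 3" --pt "0 0 3" --pt "-3 0.7 0" --pt "-4 1 0" --yaw '[0, 0, 0, 0, 0]'

```text
t: 16.9
ee_pos: [0.4919, -0.1851, 0.1687]
tcp_rot: [0.001, 0.993, -0.118, 0.002]
ft_force: [-1.1, -0.5, 0.1]
gripper_width: 0.44
grasp_force: 0.0
```

Request:
arm_command --claw '[0, 0, 0, 0, 0]' --pt "-2 0.5 0" --pt "0 0 0" --pt "0 0 0" --pt "0 0 0" --pt "0 0 0" --yaw '[0, 0, 0, 0, 0]' --newtons 20

```text
t: 17.4
ee_pos: [0.4717, -0.1799, 0.167]
tcp_rot: [0.0, 0.993, -0.118, 0.0]
ft_force: [-0.1, -0.8, 0.0]
gripper_width: 0.033
grasp_force: 0.0
```

```bash
python3 -c "
from h import *
s=sense();print(s['ft_force'],s['gripper_width']*9.12,s['ee_pos'])
d=s['ee_pos'][:2]-[.58306,-.20593];c,n=np.cos(-.237),np.sin(-.237);print(d@[c,n],d@[-n,c])
a=get_image('scene')[130:250,240:400];b=get_image('top')[140:260,280:440]
cv2.imwrite('pics/f.png',cv2.resize(np.hstack([a,b])[:,:,::-1],None,fx=2.5,fy=2.5,interpolation=2))"
```

```text
[-0.14669202 -0.76248765  0.01604603] 0.29666738223504213 [ 0.47165554 -0.17985391  0.16699662]
-0.11441267964817892 -0.0008092057476041734
```

View pics/f.png

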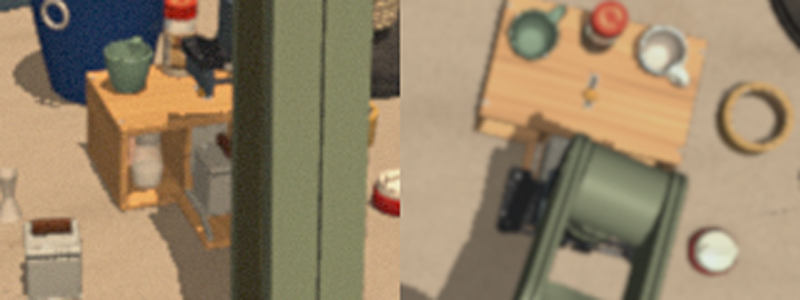

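Request:
arm_command --claw '[0, 0, 0, 0, 0]' --pt "0 0 -4" --pt "0 0 -4" --pt "0 0 -2.4" --pt "1.2 -0.3 0" --pt "1.2 -0.28 0" --yaw '[0, 0, 0, 0, 0]'

```text
t: 18.0
ee_pos: [0.4963, -0.1859, 0.0634]
tcp_rot: [0.0, 0.993, -0.118, 0.001]
ft_force: [0.7, -0.6, -0.5]
gripper_width: 0.006
grasp_force: 0.0
```

Request:
arm_command --claw '[0, 0, 0, 0, 0]' --pt "0.5 -0.12 0" --pt "0.5 -0.12 0" --pt "0.5 -0.12 0" --pt "0.5 -0.12 0" --pt "0 0 0" --yaw '[0, 0, 0, 0, 0]'

```text
t: 18.5
ee_pos: [0.515, -0.1902, 0.0633]
tcp_rot: [0.0, 0.993, -0.118, 0.0]
ft_force: [-0.2, 0.2, 0.0]
gripper_width: 0.005
grasp_force: 0.1
```

Request:
arm_command --claw '[0, 0, 0, 0, 0]' --pt "0.4 -0.1 0" --pt "0.4 -0.1 0" --pt "0.4 -0.1 0" --pt "0.4 -0.1 0" --pt "0.4 -0.1 0" --yaw '[0, 0, 0, 0, 0]'

```text
t: 19.0
ee_pos: [0.5347, -0.1952, 0.0629]
tcp_rot: [0.0, 0.993, -0.118, -0.0]
ft_force: [-2.6, 0.5, 2.2]
gripper_width: 0.002
grasp_force: 1.5
```

Request:
arm_command --claw '[0, 0, 0]' --pt "0.3 -0.07 0" --pt "0.3 -0.07 0" --pt "0 0 0" --yaw '[0, 0, 0]'

```text
t: 19.3
ee_pos: [0.5414, -0.1967, 0.0629]
tcp_rot: [0.0, 0.993, -0.118, 0.001]
ft_force: [-1.0, 0.6, 0.9]
gripper_width: 0.005
grasp_force: 0.3
```

Request:
arm_command --claw '[0, 0, 0]' --pt "0.2 -0.05 0" --pt "0.2 -0.05 0" --pt "0 0 0" --yaw '[0, 0, 0]'

```text
t: 19.6
ee_pos: [0.5449, -0.1976, 0.0629]
tcp_rot: [0.0, 0.993, -0.118, 0.0]
ft_force: [-0.9, 0.9, -0.1]
gripper_width: 0.005
grasp_force: 0.7
```

Request:
arm_command --claw '[0, 0]' --pt "0.2 -0.05 0" --pt "0 0 0" --yaw '[0, 0]'

```text
t: 19.8
ee_pos: [0.5458, -0.1977, 0.0628]
tcp_rot: [-0.0, 0.993, -0.118, -0.001]
ft_force: [-4.6, 1.2, 2.3]
gripper_width: 0.005
grasp_force: 2.2
```

Request:
arm_command --claw '[0, 0, 0]' --pt "0.1 -0.025 0" --pt "0 0 0" --pt "0 0 0" --yaw '[0, 0, 0]'

```text
t: 20.1
ee_pos: [0.5459, -0.1977, 0.0629]
tcp_rot: [-0.0, 0.993, -0.118, -0.002]
ft_force: [-6.8, 2.4, 3.4]
gripper_width: 0.003
grasp_force: 3.4
```

Request:
arm_command --claw '[0, 0, 0]' --pt "0.15 -0.035 0" --pt "0 0 0" --pt "0 0 0" --yaw '[0, 0, 0]'

```text
t: 20.4
ee_pos: [0.5459, -0.1976, 0.0629]
tcp_rot: [-0.001, 0.993, -0.118, -0.003]
ft_force: [-10.3, 3.3, 6.6]
gripper_width: 0.005
grasp_force: 5.1
```

Request:
arm_command --claw '[0, 0, 0, 0, 0]' --pt "-0.5 0.12 0" --pt "-2 0.5 0" --pt "-3 0.7 0" --pt "0 0 4" --pt "0 0 5" --yaw '[0, 0, 0, 0, 0]'

```text
t: 20.9
ee_pos: [0.4922, -0.1848, 0.1518]
tcp_rot: [-0.001, 0.993, -0.118, -0.002]
ft_force: [0.9, -0.6, 0.4]
gripper_width: 0.005
grasp_force: 0.0
```

Request:
arm_command --claw '[0, 0, 0, 0, 0]' --pt "-1 -4.5 3" --pt "-1 -4.5 2" --pt "-1 -4.5 0" --pt "-1 -4.5 0" --pt "-1 -4.5 0" --yaw '[0, 0, 0, 0, 0]'

```text
t: 21.4
ee_pos: [0.4455, -0.4088, 0.2009]
tcp_rot: [0.001, 0.993, -0.118, 0.002]
ft_force: [-0.2, -0.2, 0.1]
gripper_width: 0.005
grasp_force: 0.0
```

Request:
arm_command --claw '[0, 0, 0, 0, 0]' --pt "-3 -4 0" --pt "-3 -4 0" --pt "-3 -4 0" --pt "-2 -2 0" --pt "0 0 0" --yaw '[0, 0, 0, 0, 0]'

```text
t: 21.9
ee_pos: [0.3327, -0.55, 0.2]
tcp_rot: [0.002, 0.993, -0.121, 0.001]
ft_force: [0.4, 0.5, 0.1]
gripper_width: 0.004
grasp_force: 0.0
```

```bash
python3 -c "
from h import *
print(sense()['ee_pos'])
a=get_image('scene')[130:290,240:400];b=get_image('top')[110:270,270:430]
cv2.imwrite('pics/g.png',cv2.resize(np.hstack([a,b])[:,:,::-1],None,fx=2.5,fy=2.5,interpolation=2))
s=[.58306,-.20593,-.23712];c,n=np.cos(s[2]),np.sin(s[2])
P=[[s[0]+c*x-n*y,s[1]+n*x+c*y,.082] for x,y in[(-.021,.033),(-.021,-.033)]];print((proj('top',P)-[270,110])*2.5+[400,0])"
```

```text
[ 0.33265086 -0.55003067  0.19998699]
[[570.20143991 228.40570683]
 [618.61122415 240.14578601]]
```

View pics/g.png

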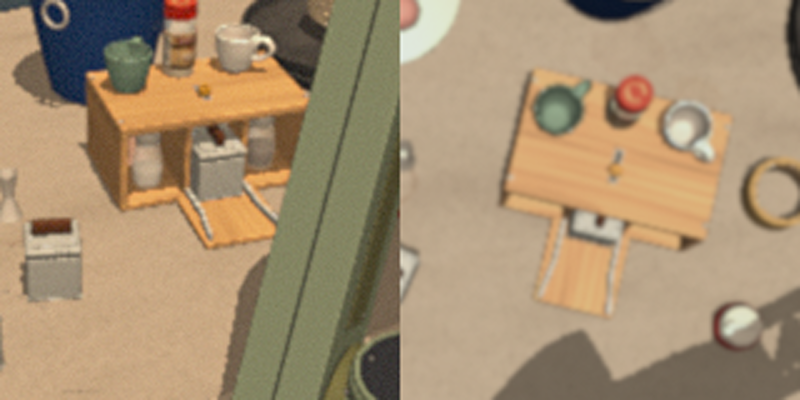

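The full caddy stands square and upright in the middle lane. Its front edge is at about (570,230)–(618,240) in the picture, where it should be against the stop.

```bash
python3 -c "
from bench import *
print(job_done())"
```

```text
the job is handed in; nothing more can be done
None
```

The full caddy was the leftmost one as the robot sees them, at about 0.6 kg against about 0.26 kg for the other two; it is slid in under the shelf against the back stop, the two light ones stand upright on the worktop, nothing else was moved, and the job was handed in at about 22 s.

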